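Start a UV exposure with a hold-to-run key

ROBOT

A 6-joint arm with a two-finger parallel gripper is mounted at the origin on the work surface. World frame = base frame: x ahead of the robot, y to its left, z up, the work surface at z = 0. Lengths are in m, angles in rad, forces in N, time in s.
With the tool pointing down it reaches from about 0.425 to 0.95 m from the base axis. Payload 3.5 kg.
Tool frame: the origin (TCP) lies midway between the tips of the shut fingers; the grasp point (between the pads) lies 19 mm behind it; z points along the fingers, y is the direction in which the jaws open and shut (so a half turn about z gives the same grasp; the last joint's range is limited). The gripper opens to 85 mm and grips with 20 to 120 N. Pads are 22 mm wide; open, the fingers measure 114 mm over their backs; the gripper's body (76 mm by 85 mm) begins 54 mm behind the grasp point. The pads swing forward as they close: fully open they stand 13 mm farther back than shut.
Start: joints at [1.087, 0.286, 1.577, -0, 1.279, -0.15], TCP at [0.221, 0.638, 0.231] pointing down, gripper open.
Joint ranges: [-2.77, 2.77], [-0.9, 2.22], [0.21, 2.48], [-1.53, 4.67], [0.24, 2.81], [-2.84, 2.84]. Speed limits (rad/s): [2.79, 2.79, 3.14, 3.14, 3.14, 3.14].

INTERFACE

Orientations are given as a unit quaternion [x, y, z, w].
In Python, from plant import ctrl gives the robot as it stands.
- The arm moves only by the tool apply_moves, never from a script. Its argument "moves" is a list that holds one entry, the list of rows, each a list of 7 numbers: the shift along the tool's x, y, z in m, then the turn, a rotation vector about the tool's x, y, z in degrees, then the gripper's target within -1 to 1 (shut at 1, half-way at 0, fully open at -1). In form: [[[tx, ty, tz, ax, ay, az, hand], ...]]. A call has 1 to 12 rows; each row shifts and turns the pose as measured when the row begins, along the tool's axes as they then stand; what a row does not reach is not made up. A row lasts 1/10 s, in which the tool goes at most 50 mm and 8.59 degrees, less where a joint would pass 70% of its speed; a pose out of reach is approached as far as the arm can. A call with a gripper value outside its range is refused whole. The fingers move at their own pace and stop on an object; "force" is the grip in N (left out, the last holds). Time passes only in rows, so rows that do not move let the fingers close. It gives the time, the measured TCP pose, the force and the opening at its end, in the units of the state.
- ctrl.get_state(): the state, without advancing time (a new reading comes with each control period).
- ctrl.read_camera(name): name is "side" or "top" or "wrist"; returns the picture (400x640x3 uint8, red, green, blue); there is no depth.
- ctrl.get_calibration(name): a dict with "camera_matrix" (3x3 intrinsics, pixels), "k1" (the pictures are not rectified: a ray, as slopes to the right and down, at radius r is drawn at 1 + k1 r^2 times it, then the intrinsics apply), "cam_to_world" (4x4, takes a point from camera to world coordinates). Camera axes: x right, y up, looking along -z (the intrinsics and any distortion apply to the point x, -y, -z); pixel columns grow to the right and rows downward; lengths in m; the calibration is good to about 2 mm. A picture is of the moment at which its call begins: read the wrist's pose just before it. get_calibration takes no time and is no camera call; for the wrist camera it gives the pose at the moment of the call.
- ctrl.sign_off(): hands the job in, once; it reports no verdict.
The state is a dict: "time": time; "qpos": joint angles; "dq": joint speeds; "joint_efforts": joint torques, N m; "eef_pos": TCP position; "tcp_rot": TCP orientation; "contact_force": force on the tool from outside, world axes, zero at the start; "wrist_torque": the same for the moment, N m; "opening": opening from 0.0 (shut) to 1.0 (fully open).
Only numpy, scipy, OpenCV 4.12 (cv2) and the standard library are available. Lean on these libraries where they do the work, as an engineer would, in place of code of your own. Each camera call takes 0.05 s, during which the arm holds its last target. There are 200 camera calls.

TASK

Slide the flat glass sample dish along the bench, without lifting it, until it lies wholly inside the white ring under the UV lamp. Then take the red key from its stand, put it in the key switch on top of the lamp's console, wiggle it past the sticky pins until its shoulder sits on the switch face, turn it a quarter turn clockwise and finish still gripping it there: the switch springs back when let go, and the exposure runs only while the key is held turned. Leave the blue key, the glassware and the other loose things where they stand.

Things in the scene. Friction and masses are not known exactly. Their poses are not given: they have to be found in the camera images.
- dish_center (a point): centre of the flat, round, lidded glass dish with a solid amber resin disc inside: 100 mm across, 22 mm high, about 0.1 to 0.2 kg, loose on the bench (too wide to grasp; it slides). The point lies on its axis, 11 mm above the bench.
- spot (a point): centre of the white ring printed on the bench under the lamp, inner diameter 124 mm; height 0, flat, nothing to climb. Axes of the console: z up, +x to the lamp (away from the robot), -y to the console, whose wall is 110 mm away. Open above and free on the -x and +y sides.
- lamp_nose (a point): lower end of the lamp head, a 50 mm thick fixed cylinder that leans in over the ring from its +x side at 50 degrees, about 90 mm off the ring's centre in plan. The nose's lowest edge is 100 mm above the bench; from here the head rises 95 mm long, away from the ring, to 0.21 m.
- key_bow (a point): centre of the red plastic bow (grip) of the loose key that stands upright, blade down, in a slot of the white key stand (34 mm high). Bow: 32 mm wide (x), 11 mm thick (y: grasp across it), 34 mm high (z, up). In the stand this point is 59 mm above the bench, the bow's underside 8 mm above the stand. 35 g. A half turn about z looks and works the same.
- key_tip (a point): lower end of the red key, on its axis, 54 mm below the centre of the bow, same axes. From here up: bit 10 mm wide (x), 4 mm thick (y), 11 mm long with a rounded tip; round shank, 4 mm; at 29 mm the underside of a shoulder 14 x 8 mm, 8 mm high, under the bow.
- spare_key_bow (a point): centre of the blue bow of the other key, otherwise alike, 54 mm from the red one in the same stand, in line with the bows' width. Which key is in which slot varies. Leave it.
- keyway (a point): middle of the key slot at the face of the round switch on the console's top, 83 mm above the bench; z up, x along the slot, 13 (x) by 6 mm (y). Home = the key's shoulder on this face, tip 29 mm below it; only within about 1 mm of home can it turn. Face 54 mm across, 8 mm above a flat deck that reaches 55 mm to -x, 145 mm to +x, 75 mm to each side.
- throat (a point): on the slot's axis, 16 mm below the face: lower end of the fixed throat (13 x 6 mm), in which a key twists only about 0.2 rad each way. Two pairs of sticky pins cross it; the tip meets them about 5 and 11 mm below the face. Straight pushing jams; twisting to and fro by 0.15 to 0.2 rad under a light push (about 10 N) shifts the pins aside bit by bit, and they stay shifted.
- estop (a point): top of the red stop button on the deck, 26 mm across and 20 mm high, fixed. Besides it only the lamp's post (15 mm thick, 125 mm from the slot to +x, 45 mm to +y, 0.19 m high) stands on the deck.
- cylinder (a joint): turn of the switch cylinder below the throat, rad: 0 at rest, its slot in line with the face's; grows clockwise seen from above; end stop 1.58. A spring turns it back (0.02 N m at rest, 0.09 N m at a quarter turn). The key has 0.1 to 0.2 rad of play in it, so the cylinder lags the key by that much.
- flask_a: empty conical glass flask with a grey rubber stopper, 72 mm across the foot, 120 mm high; origin at the middle of its foot. Leave it.
- flask_b: another stoppered flask like it. Leave it.
- flask_c: a smaller one, 61 mm across, 105 mm high. Leave it.
- amber_bottle: amber reagent bottle, 68 mm across, 150 mm high; origin under its middle. Leave it.
- weighing_bottle: small stoppered glass weighing bottle, 44 mm across, 52 mm high; origin under its middle. Leave it.
- pipette_bulb: brick-red rubber pipette bulb standing on a white disc, 52 mm across, 78 mm high; origin under its middle. Leave it.
Not all that is in view belongs to the job. Of the things that look like the part that bears dish_center, the middle-sized one is meant.

How it is judged:
On the way, in this order (a step that is already met when the one before it is completed fails the run):
1. the dish lies at rest wholly inside the white ring (horizontal distance between dish_center and spot below 0.012 m and linear speed of dish below 0.02 m/s), for 0.2 s.
2. the red key is fully home in the switch, not yet turned (horizontal distance between key_tip and keyway below 0.004 m and z of key_tip in the frame of keyway below -0.027 m and value of joint cylinder below 0.5 rad), for 0.1 s.
At the end, for the whole second after the job is handed in: The red key is home in the switch (within 3 mm), gripped by the fingers, with the cylinder held turned clockwise by at least 1.2 rad (a quarter turn of the key, less its play), and the dish lies flat on the bench within 12 mm of the ring's centre, that is wholly inside the ring (value of joint cylinder above 1.2 rad and horizontal distance between key_tip and keyway below 0.004 m and z of key_tip in the frame of keyway below -0.026 m and contact force between the fingers and key above 2 N and horizontal distance between dish_center and spot below 0.012 m and height (world z) of dish_center below 0.014 m); the arm keeps its last pose, push and grip.
It fails at once if the dish is lifted or tipped (height (world z) of dish_center above 0.024 m or angle between dish_center's own z axis and vertical above 0.2 rad).
It fails at once if the blue key is disturbed (distance of spare_key_bow from where it was at the start of the episode above 0.015 m).
It fails at once if a bystander on the bench is shoved or tipped (distance of any of flask_a, flask_b, flask_c, amber_bottle, weighing_bottle, pipette_bulb from where it was at the start of the episode above 0.03 m).
It also fails if it takes over 72 s, if anything falls off the work surface, if the arm or the gripper's body presses on something with over 40 N, if the wrist force passes 120 N, or if a joint passes its speed limit or range.

## Working session

There is one attempt and no reset: what is moved stays moved. The work goes in short steps, Python scripts to look and compute and a tool call to move; the robot and the scene stay as the last step left them, time stands still between calls to the robot, and variables do not carry over. Pictures are saved under pics/ and viewed, about 8 in all and at most 12, crops included, and the job is handed in when it is done.

Besides the shell and the picture viewer there is one more tool, called after ">>>" as name(argument=value, ...) on one line, values as JSON. apply_moves: Moves the arm, as the interface text tells. Its arguments: {"type":"object","properties":{"moves":{"type":"array","items":{"type":"array","items":{"type":"array","items":{"type":"number"}}}},"force":{"type":"number"}},"required":["moves"]}

```bash
mkdir -p pics
cat > h.py <<'E'
import numpy as np, cv2
from plant import ctrl
def grab(n,name=None):
    cal=ctrl.get_calibration(n); im=np.array(ctrl.read_camera(n))
    if name: cv2.imwrite(f'pics/{name}.png',im[:,:,::-1])
    return im,cal
def ray(cal,u,v):
    K=np.array(cal['camera_matrix']);T=np.array(cal['cam_to_world'])
    xd=np.array([(u-K[0,2])/K[0,0],(v-K[1,2])/K[1,1]]);x=xd.copy()
    for _ in range(20): x=xd/(1+cal['k1']*(x@x))
    d=T[:3,:3]@np.array([x[0],-x[1],-1.]); return T[:3,3],d/np.linalg.norm(d)
def plane(cal,u,v,z):
    o,d=ray(cal,u,v); return o+d*(z-o[2])/d[2]
def proj(cal,P):
    K=np.array(cal['camera_matrix']);T=np.array(cal['cam_to_world'])
    p=T[:3,:3].T@(np.array(P)-T[:3,3]); x=np.array([p[0],-p[1]])/-p[2]; x=x*(1+cal['k1']*(x@x))
    return K[0,0]*x[0]+K[0,2],K[1,1]*x[1]+K[1,2]
def tri(c1,a,c2,b):
    o1,d1=ray(c1,*a);o2,d2=ray(c2,*b)
    s=np.linalg.lstsq(np.stack([d1,-d2],1),o2-o1,rcond=None)[0]
    p,q=o1+s[0]*d1,o2+s[1]*d2; return (p+q)/2,np.linalg.norm(p-q)
E
python3 - <<'E'
from h import *
a,c=grab('top','top0'); b,d=grab('side','side0')
print(c,d); print(ctrl.get_state())
E
```

```text
{'camera_matrix': array([[401.71512119,   0.        , 319.11748534],
       [  0.        , 401.71512119, 200.97465698],
       [  0.        ,   0.        ,   1.        ]]), 'k1': -0.04291474971110504, 'cam_to_world': array([[ 0.05855922,  0.97796693, -0.2003784 ,  0.30507809],
       [-0.99827918,  0.05674732, -0.01477928,  0.02831562],
       [-0.00308271,  0.20089905,  0.9796071 ,  1.31133991],
       [ 0.        ,  0.        ,  0.        ,  1.        ]])} {'camera_matrix': array([[458.72723168,   0.        , 321.88085567],
       [  0.        , 458.72723168, 207.48167661],
       [  0.        ,   0.        ,   1.        ]]), 'k1': 0.010119260670275106, 'cam_to_world': array([[ 0.98055442,  0.1287919 , -0.14807321,  0.32272366],
       [-0.19504375,  0.55612711, -0.80788648, -1.05751614],
       [-0.02170171,  0.82105742,  0.57043295,  0.87908963],
       [ 0.        ,  0.        ,  0.        ,  1.        ]])}
{'time': 0.1, 'qpos': array([ 1.08700039e+00,  2.87122435e-01,  1.57804099e+00, -4.75316031e-05,
        1.27864077e+00, -1.49999839e-01]), 'dq': array([ 0.00049965, -0.00107336, -0.00397667,  0.00085038, -0.00099533,
        0.00057434]), 'joint_efforts': array([ 1.17848795e-03, -4.07297122e+01, -2.93700403e+01, -7.51769403e-05,
        3.40034210e-03, -2.31486194e-05]), 'eef_pos': array([0.22084753, 0.63720378, 0.23004965]), 'tcp_rot': array([ 1.66117429e-01,  9.86105358e-01, -1.05779817e-03, -3.22961695e-04]), 'contact_force': array([ 0.57876378, -0.55333316,  0.03038784]), 'wrist_torque': array([-0.05048784,  0.0089155 ,  0.02462926]), 'opening': 1.0004666175003813}
```

View pics/top0.png

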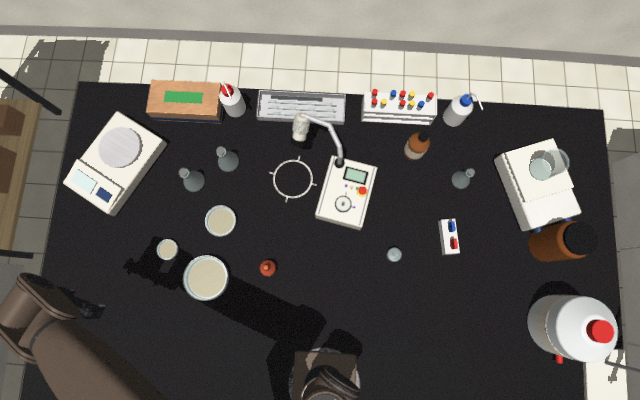

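View pics/side0.png

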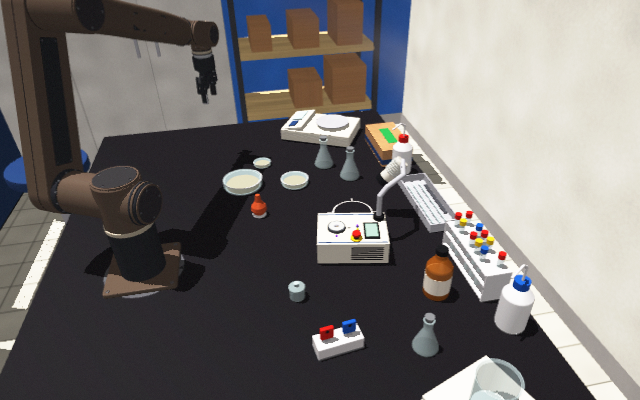

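The middle dish could be confused with three candidates in the top view: (206,278) large, (220,221) medium and (167,249) small. I choose (220,221). For the red key, the candidates are red at (454,243), blue at (452,226), the e-stop at (362,191) and the bulb at (267,268). I choose (454,243). Next I'll take a close crop and fit.

Run:
```python
from h import *
a,c=grab('top'); b,d=grab('side')
cr=a[135:300,140:400]; cr=cv2.resize(cr,None,fx=3,fy=3,interpolation=cv2.INTER_CUBIC); cv2.imwrite('pics/crop1.png',cr[:,:,::-1])
for (u,v,z,n) in [(220,221,.022,'mid'),(206,278,.022,'big'),(167,249,.02,'small'),(293,179,0,'ring'),(343,204,.083,'keyway'),(362,190,.095,'estop'),(193,181,.06,'fa'),(228,160,.06,'fb'),(460,180,.05,'fc'),(417,146,.08,'amb'),(394,255,.03,'wb'),(267,268,.04,'bulb'),(454,243,.07,'red'),(452,226,.07,'blue'),(300,125,.15,'lamp')]:
    print(n,plane(c,u,v,z).round(3))
hsv=cv2.cvtColor(a,cv2.COLOR_RGB2HSV); hs2=cv2.cvtColor(b,cv2.COLOR_RGB2HSV)
def cent(h,lo,hi,box):
    m=cv2.inRange(h,lo,hi); mm=np.zeros_like(m);x0,y0,x1,y1=box;mm[y0:y1,x0:x1]=m[y0:y1,x0:x1]
    ys,xs=np.nonzero(mm);return xs.mean(),ys.mean(),len(xs),xs.min(),xs.max(),ys.min(),ys.max()
r1=cent(hsv,(0,150,80),(8,255,255),(435,215,470,260));b1=cent(hsv,(100,130,60),(130,255,255),(435,215,470,260))
r2=cent(hs2,(0,150,80),(8,255,255),(310,310,370,360));b2=cent(hs2,(100,130,60),(130,255,255),(310,310,370,360))
print(r1,b1,r2,b2); print(tri(c,r1[:2],d,r2[:2]),tri(c,b1[:2],d,b2[:2]))
e1=cent(hsv,(0,150,80),(8,255,255),(352,180,372,200));e2=cent(hs2,(0,150,80),(8,255,255),(345,225,370,245));print('estop',e1,e2,tri(c,e1[:2],d,e2[:2]))
```

```text
mid [0.484 0.366 0.022]
big [0.299 0.391 0.022]
small [0.383 0.529 0.02 ]
ring [0.644 0.14  0.   ]
keyway [ 0.551 -0.028  0.083]
estop [ 0.596 -0.084  0.095]
fa [0.603 0.458 0.06 ]
fb [0.68  0.352 0.06 ]
fc [ 0.659 -0.406  0.05 ]
amb [ 0.756 -0.258  0.08 ]
wb [ 0.406 -0.2    0.03 ]
bulb [0.342 0.198 0.04 ]
red [ 0.45  -0.378  0.07 ]
blue [ 0.503 -0.372  0.07 ]
lamp [0.777 0.119 0.15 ]
(np.float64(453.60869565217394), np.float64(243.41304347826087), 46, np.int64(451), np.int64(456), np.int64(239), np.int64(248)) (np.float64(451.42857142857144), np.float64(226.55102040816325), 49, np.int64(449), np.int64(454), np.int64(222), np.int64(231)) (np.float64(326.12422360248445), np.float64(331.7950310559006), 161, np.int64(319), np.int64(333), np.int64(325), np.int64(339)) (np.float64(348.58385093167703), np.float64(325.48447204968943), 161, np.int64(342), np.int64(356), np.int64(319), np.int64(333))
(array([ 0.4496227 , -0.38035922,  0.0599543 ]), np.float64(0.0011958501786151076)) (array([ 0.50285611, -0.37373191,  0.06018422]), np.float64(0.0003595054307651442))
estop (np.float64(362.0681818181818), np.float64(190.04545454545453), 44, np.int64(359), np.int64(365), np.int64(187), np.int64(193)) (np.float64(356.1923076923077), np.float64(233.40384615384616), 52, np.int64(352), np.int64(360), np.int64(230), np.int64(237)) (array([ 0.59675716, -0.08501715,  0.08979311]), np.float64(0.0014222405049901232))
```

View pics/crop1.png

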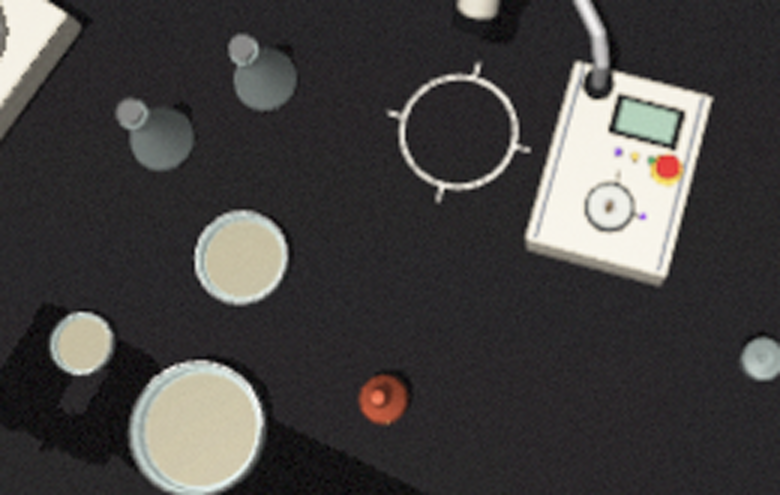

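The crop shows the middle dish at about (220.3,220.7), the ring at (293,178.7) with four ticks, and the console to its right. The switch face is at (343,204) with a dark slot, and the e-stop is at (362,190). The dish sizes confirm the middle one, with a radius of about 15.5 px, or about 50 mm. I'll fit these more closely next.

```bash
cat >> h.py <<'E'
def fit(im,box,cal,z,rmin):
    """largest light contour in box -> rim points on plane z -> circle"""
    x0,y0,x1,y1=box; g=cv2.cvtColor(im,cv2.COLOR_RGB2GRAY)[y0:y1,x0:x1]
    g=cv2.resize(g,None,fx=4,fy=4,interpolation=cv2.INTER_CUBIC)
    cs,_=cv2.findContours((g>90).astype(np.uint8),cv2.RETR_CCOMP,cv2.CHAIN_APPROX_NONE)
    out=[]
    for k in cs:
        if cv2.contourArea(k)<rmin*rmin*50: continue
        P=np.array([plane(cal,x0+(p[0]+.5)/4-.5,y0+(p[1]+.5)/4-.5,z)[:2] for p in k[:,0]])
        A=np.c_[2*P,np.ones(len(P))]; s=np.linalg.lstsq(A,(P**2).sum(1),rcond=None)[0]
        out.append((s[:2].round(4),round(float(np.sqrt(s[2]+s[0]**2+s[1]**2)),4)))
    return out
def yaw(st=None):
    st=st or ctrl.get_state()
    from scipy.spatial.transform import Rotation as R
    M=R.from_quat(st['tcp_rot']).as_matrix(); return np.degrees(np.arctan2(M[1,0],M[0,0])),M
def togo(P,yw):
    """tool shift (mm) from present pose to P, turn about tool z (deg) to yaw yw"""
    st=ctrl.get_state();y,M=yaw(st)
    print('t',round(st['time'],2),'tcp',st['eef_pos'].round(4),'yaw',y.round(2),'tilt',M[:,2].round(3),'q6',st['qpos'][5].round(2),'F',st['contact_force'].round(1),'op',round(st['opening'],3))
    print('shift mm',(M.T@(np.array(P)-st['eef_pos'])*1000).round(1),'turn',round(-((yw-y+180)%360-180),2))
E
python3 - <<'E'
from h import *
a,c=grab('top'); b,d=grab('side')
print('dish',fit(a,(200,200,241,242),c,.022,13)); print('ring',fit(a,(265,150,320,206),c,0,15))
print('ringside',fit(b,(320,190,385,222),d,0,8));
dd=np.array([.644-.484,.14-.366]);print(np.degrees(np.arctan2(*-dd[::-1])))
n=dd/np.hypot(*dd); P=np.array([.484,.366])-n*.085; togo([*P,.23],np.degrees(np.arctan2(*-dd[::-1])))
E
```

```text
dish [(array([0.4861, 0.3669]), 0.0515)]
ring [(array([0.6459, 0.1426]), 0.0704), (array([0.6459, 0.1429]), 0.0597)]
ringside [(array([0.6552, 0.1664]), 0.0927), (array([0.6482, 0.1612]), 0.0453)]
125.29714276714765
t 0.3 tcp [0.221  0.6376 0.2308] yaw 160.88 tilt [-0.    -0.001 -1.   ] q6 -0.15 F [0.2 0.4 0. ] op 1.0
shift mm [-268.3 -121.     0.9] turn 35.58
```

>>> apply_moves(moves=[[[-0.045,-0.02,0,0,0,0,-0.3],[-0.045,-0.02,0,0,0,0,-0.3],[-0.045,-0.02,0,0,0,0,-0.3],[-0.045,-0.02,0,0,0,0,-0.3],[-0.045,-0.02,0,0,0,0,-0.3],[-0.045,-0.02,0,0,0,0,-0.3],[0,0,0,0,0,7.1,-0.3],[0,0,0,0,0,7.1,-0.3],[0,0,0,0,0,7.1,-0.3],[0,0,0,0,0,7.1,-0.3],[0,0,0,0,0,7.1,-0.3],[0,0,0,0,0,0,-0.3]]], force=60)

```text
time: 1.5
eef_pos: [0.4444, 0.4285, 0.2302]
tcp_rot: [0.469, 0.883, 0.0, 0.0]
contact_force: [-0.0, -0.2, -0.1]
opening: 0.651
```

Run:
```python
from h import *
w,cw=grab('wrist','w1')
D=np.array([.486,.367]);R=np.array([.646,.143]);n=(R-D)/np.hypot(*(R-D));y=np.degrees(np.arctan2(*-n[::-1]))
togo([*(D-n*.085),.002],y); print(n,np.hypot(*(R-D)),proj(cw,[*D,.022]))
```

```text
t 1.55 tcp [0.4443 0.4285 0.2302] yaw 124.13 tilt [ 0.001  0.    -1.   ] q6 0.01 F [-0.7  0.5 -0.5] op 0.65
shift mm [ 10.7  -2.3 228.2] turn -1.4
[ 0.58123819 -0.81373347] 0.27527440854536406 (np.float64(319.88635158350513), np.float64(228.75725906136813))
```

View pics/w1.png

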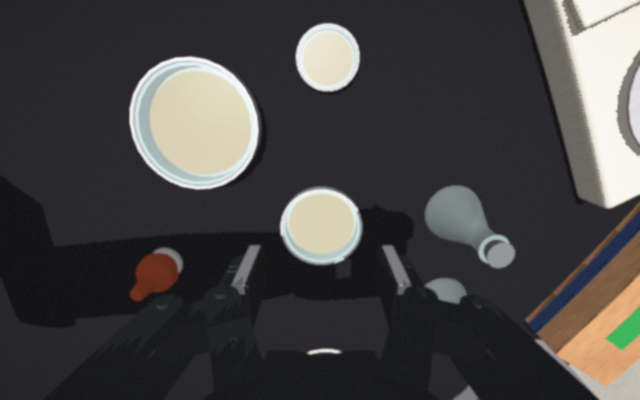

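The picture shows the middle dish at (320,226), within 3 px of the prediction, with clear space behind it. The small and large dishes at the top are clear too. Next I go down behind the dish.

>>> apply_moves(moves=[[[0.01,-0.002,0.02,0,0,-1.4,-0.3],[0,0,0.045,0,0,0,-0.3],[0,0,0.045,0,0,0,-0.3],[0,0,0.045,0,0,0,-0.3],[0,0,0.045,0,0,0,-0.3],[0,0,0.02,0,0,0,-0.3],[0,0,0,0,0,0,-0.3]]])

```text
time: 2.25
eef_pos: [0.4406, 0.4394, 0.0078]
tcp_rot: [0.448, 0.894, 0.005, 0.003]
contact_force: [-0.6, 0.1, -0.3]
opening: 0.649
```

Run:
```python
from h import *
D=np.array([.486,.367]);R=np.array([.646,.143]);n=(R-D)/np.hypot(*(R-D));y=np.degrees(np.arctan2(*-n[::-1]))
togo([*(D-n*.085),.003],y)
togo([*(R-n*.055),.003],y)
```

```text
t 2.25 tcp [0.4406 0.4394 0.0078] yaw 126.79 tilt [ 0.01   0.007 -1.   ] q6 -0.02 F [-0.6  0.1 -0.3] op 0.649
shift mm [-0.2 -5.2  4.7] turn 1.26
t 2.25 tcp [0.4406 0.4394 0.0078] yaw 126.79 tilt [ 0.01   0.007 -1.   ] q6 -0.02 F [-0.6  0.1 -0.3] op 0.649
shift mm [-305.4  -11.9    4.7] turn 1.26
```

>>> apply_moves(moves=[[[0,-0.005,0.003,0,0,1.3,-0.3],[-0.015,0,0,0,0,0,-0.3],[-0.02,0,0,0,0,0,-0.3],[-0.02,0,0,0,0,0,-0.3],[-0.02,0,0,0,0,0,-0.3],[-0.02,0,0,0,0,0,-0.3],[-0.02,0,0,0,0,0,-0.3],[-0.02,0,0,0,0,0,-0.3],[-0.02,0,0,0,0,0,-0.3],[-0.02,0,0,0,0,0,-0.3],[-0.01,0,0,0,0,0,-0.3],[0,0,0,0,0,0,-0.3]]])

```text
time: 3.45
eef_pos: [0.5649, 0.2796, 0.0302]
tcp_rot: [0.456, 0.89, 0.021, 0.016]
contact_force: [0.6, 0.2, -0.4]
opening: 0.649
```

Run:
```python
from h import *
R=np.array([.646,.143]);n=np.array([.5812,-.8137]);y=np.degrees(np.arctan2(*-n[::-1]))
togo([*(R-n*.055),.005],y)
a,c=grab('top'); st=ctrl.get_state()
p=proj(c,[*(st['eef_pos'][:2]+n*.055),.022]);u,v=map(int,p);print(p)
cv2.imwrite('pics/t2.png',cv2.resize(a[120:260,190:350],None,fx=4,fy=4)[:,:,::-1])
print(fit(a,(u-21,v-22,u+22,v+22),c,.022,10))
```

```text
t 3.45 tcp [0.5649 0.2796 0.0302] yaw 125.76 tilt [ 0.047  0.022 -0.999] q6 -0.34 F [ 0.6  0.2 -0.4] op 0.649
shift mm [-103.   -15.1   25.4] turn 0.22
(np.float64(262.85727646947663), np.float64(189.505838914428))
[]
```

View pics/t2.png

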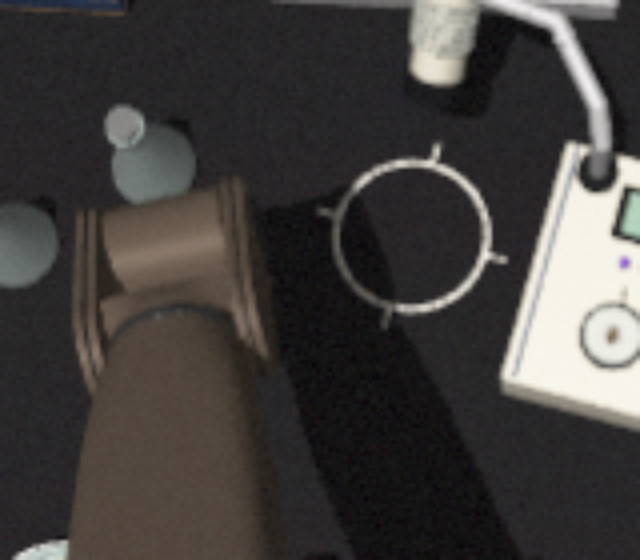

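The top view shows the arm hiding the dish, and the ring is still empty. The tool has risen to 30 mm and tilted, so I'll check the dish by wrist and side together.

Run:
```python
from h import *
w,cw=grab('wrist'); b,d=grab('side')
im=np.vstack([cv2.resize(w,(560,350)),cv2.resize(b[130:230,200:400],(500,250)).astype(np.uint8).repeat(1,0) if 0 else np.pad(cv2.resize(b[130:230,200:400],(500,250)),((0,0),(0,60),(0,0)))])
cv2.imwrite('pics/c3.png',im[:,:,::-1]); cv2.imwrite('pics/w3.png',w[:,:,::-1])
st=ctrl.get_state()
for L in (.04,.05,.06,.1): print(L,proj(cw,[*(st['eef_pos'][:2]+np.array([.58,-.81])*L),.022]))
```

```text
0.04 (np.float64(317.1686750492871), np.float64(309.403978637181))
0.05 (np.float64(317.1816295678294), np.float64(323.1540103181827))
0.06 (np.float64(317.19489864162824), np.float64(336.3584069812295))
0.1 (np.float64(317.2500927998912), np.float64(384.169011696103))
```

View pics/c3.png

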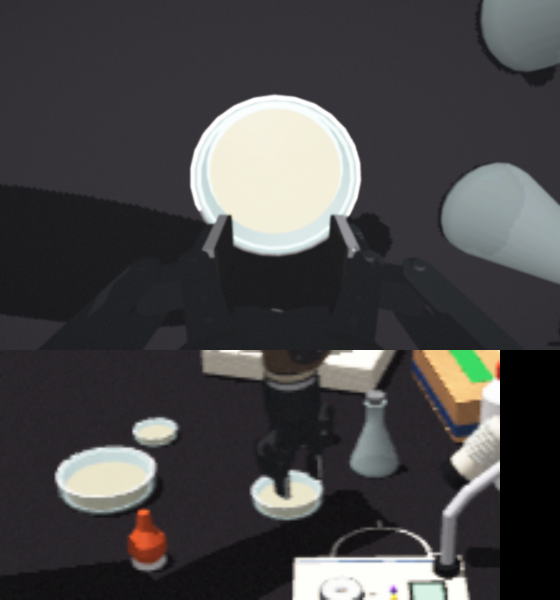

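The wrist picture shows the fingers above and past the middle of the dish, whose centre is at about wrist (314,200). The dish lies flat and has moved part of the way. I'll lift, go back behind it and level the tool.

```bash
cat >> h.py <<'E'
def togo(P,yw):
    from scipy.spatial.transform import Rotation as R
    st=ctrl.get_state();y,M=yaw(st);c,s=np.cos(np.radians(yw)),np.sin(np.radians(yw))
    T=np.array([[c,s,0],[s,-c,0],[0,0,-1.]])
    print('t',round(st['time'],2),'tcp',st['eef_pos'].round(4),'yaw',y.round(2),'tilt',M[:,2].round(3),'q6',st['qpos'][5].round(2),'F',st['contact_force'].round(1),'op',round(st['opening'],3))
    print('shift mm',(M.T@(np.array(P)-st['eef_pos'])*1000).round(1),'rot deg',np.degrees(R.from_matrix(M.T@T).as_rotvec()).round(2), 'shift after rot',(T.T@(np.array(P)-st['eef_pos'])*1000).round(1))
E
python3 - <<'E'
from h import *
w=cv2.imread('pics/w3.png')[:,:,::-1].copy(); cw=ctrl.get_calibration('wrist')
print(fit(w,(200,95,430,252),cw,.022,30)); D=plane(cw,314,200,.022)[:2];print(D)
R=np.array([.646,.143]);n=(R-D)/np.hypot(*(R-D));y=np.degrees(np.arctan2(*-n[::-1]));print(n,y)
togo([*(D-n*.085),.06],y)
E
```

```text
[(array([0.5429, 0.3067]), 0.0453)]
[0.54353232 0.30392809]
[ 0.53709521 -0.84352163] 122.48611534059941
t 3.6 tcp [0.563  0.2811 0.029 ] yaw 125.88 tilt [ 0.044  0.022 -0.999] q6 -0.33 F [-0.9 -0.  -0.2] op 0.651
shift mm [114.5   4.2 -31.8] rot deg [2.8  0.37 3.41] shift after rot [114.7  -4.1 -31. ]
```

>>> apply_moves(moves=[[[0,0,-0.035,2.8,0.4,3.4,-0.3],[0,0,0,0,0,0,-0.3],[0.03,0,0,0,0,0,-0.3],[0.03,0,0,0,0,0,-0.3],[0.03,0,0,0,0,0,-0.3],[0.02,0,0,0,0,0,-0.3],[0,0,0,0,0,0,-0.3],[0,0,0,0,0,0,-0.3]]])

```text
time: 4.4
eef_pos: [0.4942, 0.3811, 0.0629]
tcp_rot: [0.477, 0.879, -0.001, -0.001]
contact_force: [0.7, -0.2, -0.4]
opening: 0.649
```

Run:
```python
from h import *
w,cw=grab('wrist','w4'); print('dish',fit(w,(200,95,430,300),cw,.022,25),proj(cw,[.543,.305,.022]))
D=np.array([.543,.305])
R=np.array([.646,.143]);n=(R-D)/np.hypot(*(R-D));y=np.degrees(np.arctan2(*-n[::-1]));print(n,y)
togo([*(D-n*.085),.003],y)
```

```text
dish [] (np.float64(319.0050803630351), np.float64(340.1730190902011))
[ 0.53653839 -0.84387591] 122.44830144927252
t 4.45 tcp [0.4943 0.3809 0.0628] yaw 123.02 tilt [-0.004  0.    -1.   ] q6 -0.08 F [-0.3 -0.1  0.7] op 0.65
shift mm [-5.4  0.5 59.8] rot deg [-0.16 -0.13  0.57] shift after rot [-5.2  0.4 59.8]
```

>>> apply_moves(moves=[[[0,0,0.03,0,0,0.6,-0.3],[0,0,0.03,0,0,0,-0.3],[0,0,0,0,0,0,-0.3],[-0.01,0,0,0,0,0,-0.3],[-0.01,0,0,0,0,0,-0.3],[-0.01,0,0,0,0,0,-0.3],[-0.01,0,0,0,0,0,-0.3],[-0.01,0,0,0,0,0,-0.3]]])

```text
time: 5.25
eef_pos: [0.5289, 0.3343, 0.0076]
tcp_rot: [0.483, 0.876, 0.003, 0.002]
contact_force: [0.2, 1.6, -0.2]
opening: 0.649
```

Run:
```python
from h import *
R=np.array([.646,.143]);n=np.array([.5365,-.8439]);y=122.45
togo([*(R-n*.055),.004],y)
```

```text
t 5.25 tcp [0.5289 0.3343 0.0076] yaw 122.25 tilt [ 0.006  0.005 -1.   ] q6 -0.16 F [ 0.2  1.6 -0.2] op 0.649
shift mm [-169.2   -3.3    3.5] rot deg [ 0.44 -0.03 -0.2 ] shift after rot [-169.2   -3.8    3.6]
```

>>> apply_moves(moves=[[[-0.01,0,0.003,0.4,0,0,-0.3],[-0.012,0,0.001,0.1,0,0,-0.3],[-0.012,0,0.001,0.1,0,0,-0.3],[-0.012,0,0.001,0.1,0,0,-0.3],[-0.012,0,0.001,0.1,0,0,-0.3],[-0.012,0,0.001,0.1,0,0,-0.3],[-0.012,0,0.001,0.1,0,0,-0.3],[-0.008,0,0.001,0.1,0,0,-0.3]]])

```text
time: 6.05
eef_pos: [0.5833, 0.2544, 0.0015]
tcp_rot: [0.484, 0.875, -0.001, -0.003]
contact_force: [-1.1, 3.3, 4.3]
opening: 0.649
```

Run:
```python
from h import *
R=np.array([.646,.143]);n=np.array([.5365,-.8439]);y=122.45
togo([*(R-n*.055),.004],y)
w,cw=grab('wrist','w5'); st=ctrl.get_state()
for L in (.03,.05,.1):print(proj(cw,[*(st['eef_pos'][:2]+n*L),.022]))
a,c=grab('top');cv2.imwrite('pics/t5.png',np.vstack([cv2.resize(a[120:250,200:380],(540,390)),cv2.resize(w[220:400],(540,152))])[:,:,::-1])
```

```text
t 6.05 tcp [0.5833 0.2544 0.0015] yaw 122.14 tilt [-0.007  0.    -1.   ] q6 -0.31 F [-1.1  3.3  4.3] op 0.649
shift mm [-72.7  -6.5  -2.7] rot deg [-0.31 -0.22 -0.31] shift after rot [-72.6  -6.9  -2.5]
(np.float64(319.53028787217664), np.float64(336.2795326804091))
(np.float64(319.8078638929974), np.float64(367.3694812518562))
(np.float64(320.4063361994431), np.float64(433.1379908021938))
```

View pics/t5.png

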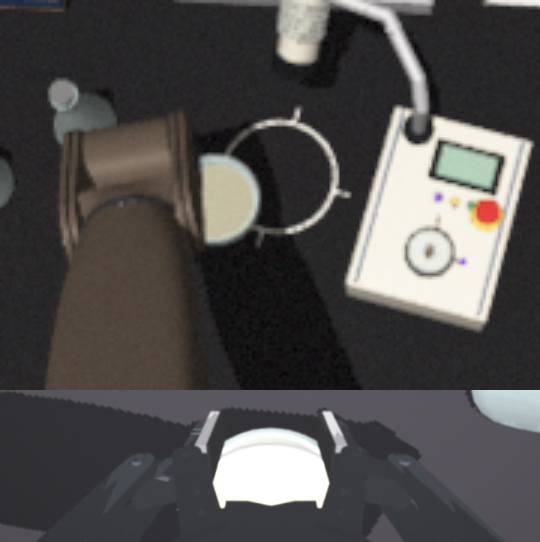

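The push works: the dish sits between the fingers, with its right rim at top pixel (287,186), and the ring centre is at about (293.5,179). Next I'll fit the rim arc to get the offset that remains.

```bash
cat >> h.py <<'E'
def dishfix(img,cal,col0,rows,R=.050):
    """right rim arc of dish, circle of known radius R on plane z=.022"""
    from scipy.optimize import least_squares
    g=cv2.cvtColor(img,cv2.COLOR_RGB2GRAY).astype(float);P=[]
    for v in rows:
        for u in range(col0,col0-60,-1):
            if g[v,u]>95: P.append(plane(cal,u+(g[v,u]-95)/(g[v,u]-g[v,u+1])-.0,v,.022)[:2]);break
    P=np.array(P);s=least_squares(lambda c:np.hypot(*(P-c[:2]).T)-R,[P[:,0].mean(),P[:,1].mean()+.04],loss='soft_l1',f_scale=.002)
    return s.x,np.abs(s.fun).mean()
E
python3 - <<'E'
from h import *
import h
a=cv2.imread('pics/t5.png')
a,c=grab('top')
# hide ring: blacken pixels near ring circle outside the dish guess
rows=range(176,198)
g=cv2.cvtColor(a,cv2.COLOR_RGB2GRAY)
for v in (172,176,180,184,188,192,196,199): print(v,g[v,262:298])
E
```

```text
172 [ 43  39  35  35  78 128 154 176 187 187 183 173 175 179 139 101  64  28
  24  21  26  17  14  18  21  17  28  33  39  36  36  36  36  37  39  34]
176 [ 49  37  39  37  83 156 190 188 188 188 191 188 188 188 188 194 195 196
 194 179 142  71  19  25  17  17  18  13  29  36  40  35  38  36  35  40]
180 [ 71  38  30  41  52 125 189 191 188 187 189 188 191 188 189 188 189 190
 190 190 198 203 179 100  30  19  24  17  20  28  37  38  32  39  36  37]
184 [ 84  54  33  32  64 137 188 190 187 190 190 188 189 190 189 189 192 188
 187 189 187 191 208 198 108  27  15  21  20  23  28  38  40  35  39  38]
188 [115  96  41  36  33 120 189 187 191 189 188 189 188 191 191 188 188 188
 190 189 187 188 199 194  89  23  20  22  14  18  23  33  39  43  37  39]
192 [ 90 108  82  35  41  96 164 188 189 187 187 188 189 188 191 188 188 189
 191 187 195 199 173  76  23  18  18  14  18  14  19  30  41  39  37  38]
196 [ 54  72  94  73  36  74 146 187 191 190 188 188 190 189 190 189 191 205
 199 159  98  64  59  78  97 103  93  91  83  75  72  72  82 152 214 205]
199 [ 38  29  51  61  45  57 140 198 198 192 192 195 190 183 165 132  93  74
  49  21  19  20  18  40  65  59  23  18  22  19  20  22  17  10  22  33]
```

Run:
```python
from h import *
a,c=grab('top'); D,e=dishfix(a,c,289,range(173,195),.0515); print(D,e)
st=ctrl.get_state();y,M=yaw();R=np.array([.6459,.1427])
print('dish in tool',(M.T@np.r_[D-st['eef_pos'][:2],0]*1000).round(1),'remaining',(M.T@np.r_[R-D,0]*1000).round(1))
```

```text
[0.6104718  0.21060679] 0.00015122341515503272
dish in tool [-52.1   0.6  -0.2] remaining [-76.3  -6.2  -0.2]
```

>>> apply_moves(moves=[[[-0.004,0,-0.002,-0.3,0,-0.3,-0.3],[-0.01,-0.001,0.0005,0.05,0,0,-0.3],[-0.01,-0.001,0.0005,0.05,0,0,-0.3],[-0.01,-0.001,0.0005,0.05,0,0,-0.3],[-0.01,-0.001,0.0005,0.05,0,0,-0.3],[-0.01,-0.001,0.0005,0.05,0,0,-0.3],[-0.006,-0.001,0.0005,0.05,0,0,-0.3],[0,0,0,0,0,0,-0.3]]])

```text
time: 7.05
eef_pos: [0.6115, 0.1977, 0.0002]
tcp_rot: [0.481, 0.877, -0.001, -0.004]
contact_force: [-1.2, 1.9, 2.8]
opening: 0.654
```

Run:
```python
from h import *
st=ctrl.get_state();y,M=yaw();R=np.array([.6459,.1427]);D0=st['eef_pos'][:2]+(M@[-.052,0,0])[:2]
togo([*R,.004],y)
a,c=grab('top'); u,v=map(int,proj(c,[*D0,.022])); print(D0,u,v)
D,e=dishfix(a,c,u+19,range(v-12,v+8),.0515); print(D,e)
print('dish in tool',(M.T@np.r_[D-st['eef_pos'][:2],0]*1000).round(1),'remaining',(M.T@np.r_[R-D,0]*1000).round(1),'by tool',(M.T@np.r_[R-D0,0]*1000).round(1))
g=cv2.cvtColor(a,cv2.COLOR_RGB2GRAY)
for k in range(v-12,v+12,4): print(k,g[k,u:u+28])
```

```text
t 7.05 tcp [6.115e-01 1.977e-01 2.000e-04] yaw 122.54 tilt [-0.007  0.001 -1.   ] q6 -0.42 F [-1.2  1.9  2.8] op 0.654
shift mm [-64.9  -0.6  -4.1] rot deg [-0.32 -0.28  0.  ] shift after rot [-64.9  -0.6  -3.8]
[0.63947226 0.15387779] 288 178
[0.64034204 0.15530092] 0.004569027414770341
dish in tool [-51.3   1.5  -0.3] remaining [-13.6  -2.1  -0.1] by tool [-12.9  -0.6  -0.1]
166 [182 183 188 191 185 182 176 149 107  66  27  18  21   9  22  13  20 141
 222 204  99  41  33  36  39  39  33  38]
170 [165 190 190 187 188 188 188 189 196 195 184 177 150  91  12  26  17  26
  28  39 130 211 193  38  41  38  41  35]
174 [166 189 188 188 188 189 189 189 189 189 187 193 201 203 160  71  17  18
  21  30  39  44 172 218 101  41  42  40]
178 [187 191 187 187 187 189 190 192 190 189 189 188 188 202 203 135  32  15
  17  25  20  38 110 191 181  37  41  39]
182 [188 188 187 188 191 191 189 192 189 190 190 188 192 205 192  96  23  13
  17  14  29  42 173 220 109  41  38  37]
186 [190 188 190 186 187 189 188 189 190 187 190 201 197 127  48   9  22  18
  17  15  82 187 207  62  38  37  35  37]
```

>>> apply_moves(moves=[[[0,0,-0.003,0,0,0,-0.3],[-0.004,0,0,0,0,0,-0.3],[-0.004,0,0,0,0,0,-0.3],[-0.004,0,0,0,0,0,-0.3],[0,0,0,0,0,0,-0.3],[0,0,0,0,0,0,-0.3]]])

```text
time: 7.7
eef_pos: [0.6168, 0.1867, 0.0016]
tcp_rot: [0.48, 0.877, -0.003, -0.005]
contact_force: [-0.7, 2.4, 2.2]
opening: 0.652
```

Run:
```python
from h import *
st=ctrl.get_state();y,M=yaw();R=np.array([.6459,.1427]);D0=st['eef_pos'][:2]+(M@[-.052,0,0])[:2]
togo([*R,.004],y)
a,c=grab('top'); u,v=map(int,proj(c,[*D0,.022])); print(D0,u,v)
for k in (u+15,u+16,u+17):
  D,e=dishfix(a,c,k,range(v-8,v+8),.0515); print(D,e)
print('dish in tool',(M.T@np.r_[D-st['eef_pos'][:2],0]*1000).round(1),'remaining',(M.T@np.r_[R-D,0]*1000).round(1),'by tool',(M.T@np.r_[R-D0,0]*1000).round(1))
```

```text
t 7.7 tcp [0.6168 0.1867 0.0016] yaw 122.62 tilt [-0.011 -0.    -1.   ] q6 -0.43 F [-0.7  2.4  2.2] op 0.652
shift mm [-52.8   0.8  -2.7] rot deg [-0.52 -0.31  0.  ] shift after rot [-52.8   0.8  -2.4]
[0.64478159 0.14292214] 291 176
[0.64372545 0.14450219] 0.00012307736155183803
[0.64372545 0.14450219] 0.00012307736155183803
[0.64435912 0.14446136] 0.001036191628636707
dish in tool [-50.5   0.5  -0.3] remaining [-2.3  0.3 -0. ] by tool [-0.8  0.8 -0. ]
```

The dish is within about 3 mm of the ring's centre. I'll back off, lift and head for the key.

>>> apply_moves(moves=[[[0.015,0,0,0,0,0,-0.3],[0.025,0,0,-0.5,-0.3,0,-0.3],[0.02,0,-0.02,0,0,0,-0.3],[0,0,-0.05,0,0,0,0],[0,0,-0.05,0,0,0,0],[0,0,-0.05,0,0,0,0],[0,0,-0.05,0,0,0,0],[0,0,-0.03,0,0,0,0],[0,0,0,0,0,-8.5,0],[0,0,0,0,0,-8.5,0],[0,0,0,0,0,-8.5,0],[0,0,0,0,0,-8.5,0]]])

```text
time: 8.95
eef_pos: [0.5752, 0.2443, 0.2564]
tcp_rot: [0.195, 0.981, -0.006, -0.002]
contact_force: [-0.2, -0.2, -0.7]
opening: 0.507
```

Run:
```python
from h import *
togo([.45,-.38,.20],187.1)
a,c=grab('top','t6'); print(fit(a,(265,150,320,206),c,0.022,12))
```

```text
t 8.95 tcp [0.5752 0.2443 0.2564] yaw 157.47 tilt [-0.006 -0.01  -1.   ] q6 -0.93 F [-0.2 -0.2 -0.7] op 0.507
shift mm [-123.6 -624.    63.4] rot deg [ -0.63  -0.24 -29.63] shift after rot [ 201.5 -604.1   56.4]
[(array([0.644 , 0.1424]), 0.0506)]
```

>>> apply_moves(moves=[[[0,0,0,-0.6,-0.2,-7.4,0],[0,0,0,0,0,-7.4,0],[0,0,0,0,0,-7.4,0],[0,0,0,0,0,-7.4,0],[0.015,-0.045,0,0,0,0,0],[0.015,-0.045,0,0,0,0,0],[0.015,-0.045,0,0,0,0,0],[0.015,-0.045,0,0,0,0,0],[0.015,-0.045,0,0,0,0,0],[0.015,-0.045,0,0,0,0,0],[0.015,-0.045,0,0,0,0,0],[0.015,-0.045,0,0,0,0,0]]])

```text
time: 10.2
eef_pos: [0.4964, -0.1308, 0.2509]
tcp_rot: [-0.067, 0.998, -0.004, -0.003]
contact_force: [1.3, -0.4, -0.4]
opening: 0.499
```

Run:
```python
from h import *
togo([.45,-.38,.16],187.1)
```

```text
t 10.2 tcp [ 0.4964 -0.1308  0.2509] yaw -172.32 tilt [-0.005 -0.008 -1.   ] q6 -2.15 F [ 1.3 -0.4 -0.4] op 0.499
shift mm [  78.7 -240.1   93.1] rot deg [-0.4  -0.36  0.58] shift after rot [  76.8 -241.6   90.9]
```

>>> apply_moves(moves=[[[0.013,-0.04,0,-0.4,-0.3,0.6,0],[0.013,-0.04,0,0,0,0,0],[0.013,-0.04,0,0,0,0,0],[0.013,-0.04,0,0,0,0,0],[0.013,-0.04,0,0,0,0,0],[0.012,-0.042,0.01,0,0,0,0],[0,0,0.04,0,0,0,0],[0,0,0.04,0,0,0,0],[0,0,0,0,0,0,0],[0,0,0,0,0,0,0]]])

```text
time: 11.2
eef_pos: [0.4415, -0.3935, 0.1576]
tcp_rot: [-0.045, 0.999, -0.003, -0.002]
contact_force: [0.2, 0.0, 0.3]
opening: 0.504
```

Run:
```python
from h import *
togo([.45,-.38,.06],187.1)
w,c=grab('wrist','w7')
hsv=cv2.cvtColor(w,cv2.COLOR_RGB2HSV)
for lo,hi,P in (((0,150,80),(8,255,255),(.4496,-.3804,.059)),((100,130,60),(130,255,255),(.5029,-.3737,.059))):
    print('exp',proj(c,P),proj(c,np.array(P)+[0,0,.017]))
    cs,_=cv2.findContours(cv2.inRange(hsv,lo,hi),cv2.RETR_EXTERNAL,cv2.CHAIN_APPROX_NONE)
    for k in cs:
        if cv2.contourArea(k)>100: m=cv2.moments(k);print(cv2.contourArea(k),m['m10']/m['m00'],m['m01']/m['m00'],cv2.boundingRect(k),cv2.minAreaRect(k))
```

```text
t 11.2 tcp [ 0.4415 -0.3935  0.1576] yaw -174.85 tilt [-0.004 -0.006 -1.   ] q6 -2.55 F [0.2 0.  0.3] op 0.504
shift mm [-10.1  13.2  97.5] rot deg [-0.32 -0.24 -1.95] shift after rot [-10.1  12.3  97.6]
exp (np.float64(334.96140512857386), np.float64(209.02552329516982)) (np.float64(335.8087825180037), np.float64(216.48875448047815))
440.5 620.4305713204691 387.6704502459326 (607, 376, 28, 24) ((620.25, 387.75), (22.62741470336914, 26.16295051574707), 45.0)
444.5 335.45556805399326 212.1668541432321 (330, 190, 12, 45) ((335.5, 212.0), (44.0, 11.0), 90.0)
exp (np.float64(336.24302981142154), np.float64(266.2784547181478)) (np.float64(337.10488161319904), np.float64(276.79833848760165))
473.5 336.848644843365 270.5582541358676 (331, 246, 14, 48) ((337.5, 269.5), (47.0, 13.0), 90.0)
375.5 38.61162893919219 242.24189968930312 (24, 230, 30, 24) ((37.70001220703125, 242.9000244140625), (14.758047103881836, 31.752164840698242), 63.43495178222656)
```

View pics/w7.png

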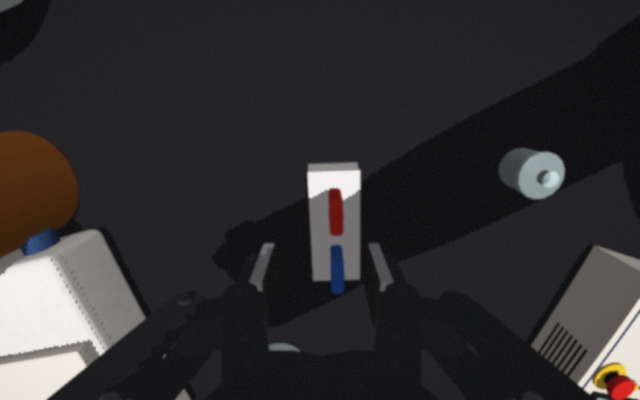

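The wrist view shows the red bow at (335,212) and the blue at (337,270), both where predicted to within 1 px at mid-height. The stand, weighing bottle (535,175) and finger corridors are clear. I'll align and go down.

>>> apply_moves(moves=[[[-0.01,0.0125,0,-0.3,-0.2,-2,0],[0,0,0.03,0,0,0,0],[0,0,0.03,0,0,0,0],[0,0,0,0,0,0,0],[0,0,0,0,0,0,0]]])

```text
time: 11.75
eef_pos: [0.4588, -0.3794, 0.1088]
tcp_rot: [-0.067, 0.998, -0.007, 0.006]
contact_force: [0.3, -0.4, 0.7]
opening: 0.503
```

Run:
```python
from h import *
togo([.4496,-.3804,.043],187.1)
```

```text
t 11.75 tcp [ 0.4588 -0.3794  0.1088] yaw -172.29 tilt [ 0.013 -0.013 -1.   ] q6 -2.57 F [ 0.3 -0.4  0.7] op 0.503
shift mm [10.   1.2 65.7] rot deg [-0.86  0.66  0.61] shift after rot [ 9.2  0.1 65.8]
```

>>> apply_moves(moves=[[[0.009,0,0,-0.9,0.7,0.6,0],[0,0,0,0,0,0,0],[0,0,0,0,0,0,0]]])

```text
time: 12.05
eef_pos: [0.4517, -0.3821, 0.1147]
tcp_rot: [-0.062, 0.998, -0.002, 0.002]
contact_force: [0.7, 0.3, -0.1]
opening: 0.502
```

Run:
```python
from h import *
togo([.4496,-.3804,.043],187.1)
```

```text
t 12.05 tcp [ 0.4517 -0.3821  0.1147] yaw -172.85 tilt [ 0.004 -0.005 -1.   ] q6 -2.57 F [ 0.7  0.3 -0.1] op 0.502
shift mm [ 2.1  2.3 71.7] rot deg [-0.29  0.18  0.05] shift after rot [ 1.9  1.9 71.7]
```

>>> apply_moves(moves=[[[0.002,0.002,0.012,-0.3,0.2,0,0],[0,0,0.015,0,0,0,0],[0,0,0.015,0,0,0,0],[0,0,0.015,0,0,0,0],[0,0,0,0,0,0,0],[0,0,0,0,0,0,0]]])

```text
time: 12.65
eef_pos: [0.4485, -0.3801, 0.052]
tcp_rot: [-0.062, 0.998, 0.001, -0.001]
contact_force: [0.1, -0.8, -0.1]
opening: 0.499
```

Run:
```python
from h import *
togo([.4496,-.3804,.043],187.1)
```

```text
t 12.65 tcp [ 0.4485 -0.3801  0.052 ] yaw -172.91 tilt [-0.002  0.002 -1.   ] q6 -2.57 F [ 0.1 -0.8 -0.1] op 0.499
shift mm [-1.  -0.5  9. ] rot deg [ 0.12 -0.09 -0.01] shift after rot [-1.  -0.4  9. ]
```

>>> apply_moves(moves=[[[-0.001,0,0.008,0,0,0,0],[0,0,0,0,0,0,0],[0,0,0,0,0,0,1],[0,0,0,0,0,0,1],[0,0,0,0,0,0,1],[0,0,0,0,0,0,1],[0,0,0,0,0,0,1],[0,0,0,0,0,0,1]]], force=80)

```text
time: 13.45
eef_pos: [0.4506, -0.3809, 0.0451]
tcp_rot: [-0.062, 0.998, -0.0, 0.0]
contact_force: [0.6, -0.6, -0.1]
opening: 0.118
```

Run:
```python
from h import *
togo([.4496,-.3804,.043],187.1)
```

```text
t 13.45 tcp [ 0.4506 -0.3809  0.0451] yaw -172.89 tilt [ 0.    -0.001 -1.   ] q6 -2.57 F [ 0.6 -0.6 -0.1] op 0.118
shift mm [1.  0.7 2.1] rot deg [-0.04  0.02  0.01] shift after rot [1.  0.7 2.1]
```

>>> apply_moves(moves=[[[0,0,-0.015,0,0,0,1],[0,0,-0.02,0,0,0,1],[0,0,-0.03,0,0,0,1],[0,0,-0.04,0,0,0,1],[0,0,-0.04,0,0,0,1],[0,0,-0.01,0,0,0,1],[0,0,0,0,0,7,1],[0,0,0,0,0,8,1],[0,0,0,0,0,7,1],[0,0,0,0,0,0,1]]])

```text
time: 14.45
eef_pos: [0.4502, -0.3801, 0.2139]
tcp_rot: [0.137, 0.991, -0.001, 0.002]
contact_force: [-0.2, -0.2, 0.4]
opening: 0.121
```

Run:
```python
from h import *
a,c=grab('top','t8'); b,d=grab('side','s8')
# face circle: dark rim around (343,204); console outline for yaw
for im,cal,box,n in ((a,c,(330,190,356,218),'top'),(b,d,(322,214,352,238),'side')):
    x0,y0,x1,y1=box; g=cv2.resize(cv2.cvtColor(im,cv2.COLOR_RGB2GRAY)[y0:y1,x0:x1],None,fx=6,fy=6,interpolation=cv2.INTER_CUBIC)
    cs,h=cv2.findContours((g<130).astype(np.uint8),cv2.RETR_CCOMP,cv2.CHAIN_APPROX_NONE)
    for k in cs:
        if cv2.contourArea(k)>200:
            e=cv2.fitEllipse(k); uv=(x0+(e[0][0]+.5)/6-.5,y0+(e[0][1]+.5)/6-.5); print(n,np.round(uv,2),np.round(np.array(e[1])/6,1),round(e[2]),plane(cal,*uv,.083).round(4))
g=cv2.cvtColor(a,cv2.COLOR_RGB2GRAY)[145:240,300:400]
g=cv2.resize(g,None,fx=4,fy=4,interpolation=cv2.INTER_CUBIC)
cs,_=cv2.findContours((g>150).astype(np.uint8),cv2.RETR_EXTERNAL,cv2.CHAIN_APPROX_NONE);k=max(cs,key=cv2.contourArea)
q=cv2.boxPoints(cv2.minAreaRect(k)); Q=np.array([plane(c,300+(p[0]+.5)/4-.5,145+(p[1]+.5)/4-.5,.075)[:2] for p in q]);print(Q.round(3))
for i in range(4): v=Q[(i+1)%4]-Q[i];print(np.hypot(*v).round(3),np.degrees(np.arctan2(v[1],v[0])).round(1))
togo([.551,-.028,.2],165)
```

```text
top [342.8  203.37] [15.6 15.8] 43 [ 0.553  -0.0273  0.083 ]
side [332.09 225.26] [24.9 28. ] 9 [ 0.5405 -0.0246  0.083 ]
[[ 0.511  0.06 ]
 [ 0.713  0.019]
 [ 0.68  -0.133]
 [ 0.48  -0.089]]
0.206 -11.3
0.156 -102.3
0.205 167.4
0.151 78.2
t 14.55 tcp [ 0.4502 -0.3802  0.2136] yaw 164.44 tilt [ 0.003 -0.003 -1.   ] q6 -2.17 F [ 0.  -0.2 -0.8] op 0.119
shift mm [ -2.6 366.3  13. ] rot deg [-0.1   0.21 -0.56] shift after rot [ -6.2 366.2  13.6]
```

>>> apply_moves(moves=[[[0,0.03,0,0,0,0,1],[0,0.045,0,0,0,-1,1],[0,0.045,0,0,0,-1,1],[0,0.045,0,0,0,-1,1],[0,0.045,0,0,0,0,1],[0,0.045,0,0,0,0,1],[0,0.045,0,0,0,0,1],[0,0.04,0,0,0,0,1],[0,0.02,0,0,0,0,1],[0,0,0,0,0,0,1],[0,0,0,0,0,0,1],[0,0,0,0,0,0,1]]])

```text
time: 15.75
eef_pos: [0.5313, -0.0172, 0.2098]
tcp_rot: [0.097, 0.995, -0.0, -0.001]
contact_force: [0.1, 0.2, -0.4]
opening: 0.117
```

Run:
```python
from h import *
togo([.553,-.0273,.2],168)
w,c=grab('wrist','w9'); print('kw exp',proj(c,[.553,-.0273,.083]))
st=ctrl.get_state();y,M=yaw(); print('tip exp',proj(c,st['eef_pos']+M@[.001,.0007,.040]),'bow',proj(c,st['eef_pos']-M@[0,0,.014]))
```

```text
t 15.75 tcp [ 0.5313 -0.0172  0.2098] yaw 168.85 tilt [-0.003  0.    -1.   ] q6 -1.6 F [ 0.1  0.2 -0.4] op 0.117
shift mm [-23.3  -5.7   9.7] rot deg [-0.02 -0.15  0.85] shift after rot [-23.4  -5.4   9.8]
kw exp (np.float64(313.3191553917789), np.float64(213.02808009068195))
tip exp (np.float64(319.64263967745944), np.float64(225.39511041102548)) bow (np.float64(317.9025411696271), np.float64(272.2016360065345))
```

View pics/w9.png

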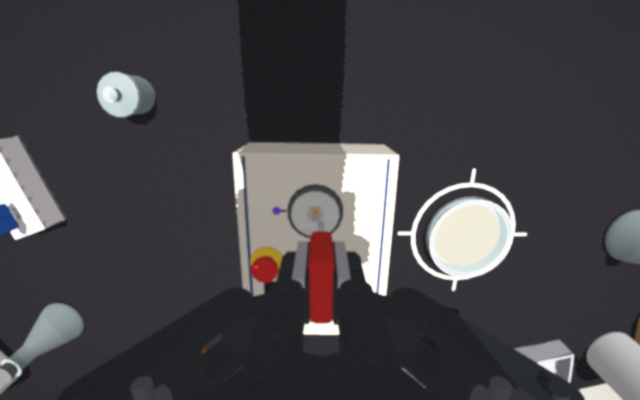

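The wrist view shows the dish inside the ring at (468,236). The switch face is at (315,212) with the slot in its middle, against (313.3,213) expected. The key blade tip is at about (321,224) and hangs straight. Next I'll fit the face and the blue deck lines for yaw.

```bash
cat > m.py <<'E'
from h import *
def meas(w,c,z=.083):
    u0,v0=proj(c,[.553,-.0273,.083]); x0,y0=int(u0)-45,int(v0)-45
    g=cv2.cvtColor(w,cv2.COLOR_RGB2GRAY)[y0:y0+90,x0:x0+90]
    g=cv2.resize(g,None,fx=4,fy=4,interpolation=cv2.INTER_CUBIC)
    cs,_=cv2.findContours((g>110).astype(np.uint8),cv2.RETR_LIST,cv2.CHAIN_APPROX_NONE)
    for k in cs:
        if 2000<cv2.contourArea(k)<60000:
            e=cv2.fitEllipse(k); uv=(x0+(e[0][0]+.5)/4-.5,y0+(e[0][1]+.5)/4-.5); print('ell',np.round(uv,2),np.round(np.array(e[1])/4,1),plane(c,*uv,z).round(4))
    # slot: saturated (brown) or dark spot near the centre
    hsv=cv2.cvtColor(w,cv2.COLOR_RGB2HSV); m=np.zeros(w.shape[:2],np.uint8); U,V=int(u0),int(v0); m[V-14:V+14,U-14:U+14]=cv2.inRange(hsv,(5,60,30),(30,255,255))[V-14:V+14,U-14:U+14]
    ys,xs=np.nonzero(m); print('slot',len(xs),xs.mean(),ys.mean(),xs.min(),xs.max(),ys.min(),ys.max(),plane(c,xs.mean(),ys.mean(),z-.002).round(4))
E
python3 - <<'E'
from m import *
w,c=grab('wrist'); meas(w,c)
hsv=cv2.cvtColor(w,cv2.COLOR_RGB2HSV).astype(int); blue=((hsv[:,:,0]>105)&(hsv[:,:,0]<130)&(hsv[:,:,1]>70)).astype(np.uint8)
for a,b in ((235,258),(375,396)):
    ys,xs=np.nonzero(blue[165:280,a:b]); ys+=165; xs+=a
    p=np.polyfit(ys,xs,1); r=np.abs(np.polyval(p,ys)-xs)<2; p=np.polyfit(ys[r],xs[r],1)
    A,B=plane(c,np.polyval(p,168),168,.075),plane(c,np.polyval(p,275),275,.075); print(len(xs),np.degrees(np.arctan2(*(B-A)[1::-1])).round(2))
x=w[190:235,295:335]; print(cv2.cvtColor(w,cv2.COLOR_RGB2GRAY)[204:236:2,306:332])
E
```

```text
ell [314.88 212.5 ] [42.6 48.5] [ 0.5527 -0.0261  0.083 ]
slot 60 315.25 211.13333333333333 312 318 207 216 [ 0.5522 -0.0256  0.081 ]
15 -12.09
71 -12.04
[[149 150 149 149 149 150 147 147 147 148 147 148 146 148 148 150 148 147
  148 148 148 148 148 148 148 148]
 [149 148 148 146 145 139 135 131 129 130 132 135 136 140 144 146 147 149
  149 149 149 148 150 148 148 148]
 [148 146 142 138 133 128 123 118 120 123 125 125 124 127 132 137 141 147
  148 149 147 148 149 149 149 148]
 [145 140 136 134 131 127 121 116 114 114 114 115 119 126 129 131 137 141
  147 148 148 150 147 147 148 147]
 [141 136 133 132 130 127 122 115 114 111 110 112 117 124 127 131 133 137
  143 147 149 150 147 148 150 149]
 [139 136 133 132 128 126 122 120 118 115 115 114 119 124 129 132 131 134
  140 144 147 147 149 147 148 148]
 [143 139 135 132 129 126 120 117 115 118 119 120 123 125 130 132 134 136
  141 148 150 149 151 150 151 150]
 [147 142 139 134 132 127 122 117 117 117 117 119 122 125 131 132 139 143
  146 148 149 150 149 150 149 149]
 [148 146 145 138 137 132 129 127 126 126 124 124 126 126 129 133 139 143
  148 148 149 148 148 149 149 148]
 [148 149 148 147 147 143 141 139 139 139 135 133 127 119 119 120 123 130
  139 144 147 148 148 148 147 149]
 [150 150 150 149 150 151 150 151 151 149 146 140 127 119 117 117 118 124
  134 144 148 150 149 148 150 149]
 [152 150 149 150 151 150 151 151 151 151 147 142 129 122 118 119 120 125
  134 145 148 150 149 149 149 150]
 [149 148 149 150 149 148 148 149 148 147 145 139 131 124 125 125 125 128
  136 145 148 150 149 149 148 145]
 [144 145 144 145 145 143 142 140 138 132 127 123 120 117 116 117 116 117
  122 127 131 137 140 136 131 120]
 [142 144 145 142 141 131 117 102  95  83  74  73  73  75  71  72  70  71
   74  76  83  88  93  93  86  80]
 [114 123 127 130 123 106  82  66  61  59  61  59  62  60  62  61  59  59
   58  60  59  59  62  64  78 103]]
```

Run:
```python
from h import *
togo([.5536,-.0277,.140],167.95)
```

```text
t 15.85 tcp [ 0.5313 -0.0176  0.2098] yaw 168.77 tilt [-0.002  0.    -1.   ] q6 -1.6 F [ 0.5  0.6 -0.1] op 0.118
shift mm [-24.   -5.6  69.8] rot deg [-0.01 -0.14  0.82] shift after rot [-23.9  -5.2  69.8]
```

>>> apply_moves(moves=[[[-0.012,-0.003,0,0,-0.1,0.8,1],[-0.012,-0.002,0,0,0,0,1],[0,0,0.02,0,0,0,1],[0,0,0.02,0,0,0,1],[0,0,0.02,0,0,0,1],[0,0,0.01,0,0,0,1],[0,0,0,0,0,0,1],[0,0,0,0,0,0,1],[0,0,0,0,0,0,1]]])

```text
time: 16.75
eef_pos: [0.5626, -0.0365, 0.1403]
tcp_rot: [0.11, 0.994, -0.001, 0.004]
contact_force: [-0.2, -0.1, -0.6]
opening: 0.114
```

Run:
```python
from m import *
togo([.5536,-.0277,.120],167.95)
w,c=grab('wrist'); st=ctrl.get_state();y,M=yaw()
meas(w,c)
t=proj(c,st['eef_pos']+M@[.001,.001,.040]);print('tip exp',t,'kw',proj(c,[.5528,-.0265,.083]))
u,v=map(int,t); b,d=grab('side'); s=proj(d,[.5528,-.0265,.095]);U,V=map(int,s);print(s)
im=np.hstack([cv2.resize(w[v-70:v+30,u-50:u+50],(600,600),interpolation=cv2.INTER_CUBIC)]);cv2.imwrite('pics/w10.png',im[:,:,::-1]);print(u-50,v-70)
```

```text
t 16.75 tcp [ 0.5626 -0.0365  0.1403] yaw 167.4 tilt [ 0.007 -0.003 -1.   ] q6 -1.59 F [-0.2 -0.1 -0.6] op 0.114
shift mm [10.8  6.7 20.3] rot deg [-0.07  0.44 -0.55] shift after rot [10.6  6.7 20.3]
ell [293.39 226.6 ] [25.4 45.2] [ 0.5663 -0.0559  0.083 ]
ell [331.97 195.88] [ 89.  101.9] [ 0.55   -0.0248  0.083 ]
slot 109 331.07339449541286 198.3302752293578 327 335 192 206 [ 0.5523 -0.0259  0.081 ]
tip exp (np.float64(320.59016671583873), np.float64(225.91697076746385)) kw (np.float64(330.42453089721954), np.float64(200.14289806513708))
(np.float64(336.37478159110475), np.float64(221.71361673620714))
270 155
```

View pics/w10.png

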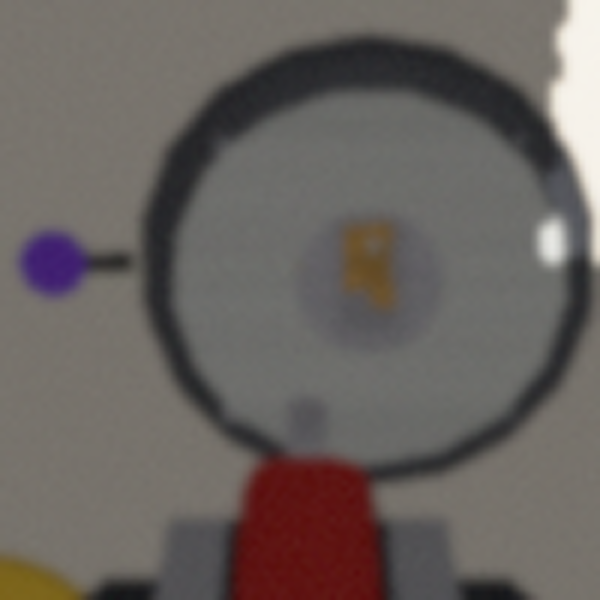

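The crop shows the light face centred at about wrist (331.3,199.8) with the brown slot on it. The key tip is at (321.2,223), 10 mm past in x as the state says. The offsets agree to within 1 mm, so I'll correct.

>>> apply_moves(moves=[[[0.0105,0.0068,0,0,0.4,-0.5,1],[0,0,0,0,0,0,1],[0,0,0,0,0,0,1]]])

```text
time: 17.15
eef_pos: [0.5539, -0.0266, 0.1426]
tcp_rot: [0.105, 0.995, -0.001, 0.002]
contact_force: [-0.5, -0.3, -0.7]
opening: 0.118
```

Run:
```python
from m import *
togo([.5537,-.0274,.128],167.95)
```

```text
t 17.15 tcp [ 0.5539 -0.0266  0.1426] yaw 167.98 tilt [ 0.004 -0.002 -1.   ] q6 -1.59 F [-0.5 -0.3 -0.7] op 0.118
shift mm [ 0.1 -0.8 14.6] rot deg [-0.07  0.24  0.03] shift after rot [ 0.1 -0.8 14.6]
```

>>> apply_moves(moves=[[[0,-0.0008,0.008,0,0.2,0,1],[0,0,0.006,0,0,0,1],[0,0,0,0,0,0,1],[0,0,0,0,0,0,1]]])

```text
time: 17.55
eef_pos: [0.5536, -0.0272, 0.1273]
tcp_rot: [0.104, 0.995, -0.001, 0.0]
contact_force: [-0.3, 0.8, 0.7]
opening: 0.115
```

Run:
```python
from m import *
togo([.5537,-.0274,.123],167.95)
w,c=grab('wrist'); st=ctrl.get_state();y,M=yaw()
meas(w,c)
t=proj(c,st['eef_pos']+M@[.001,.0014,.040]);print('tip exp',t,'kw',proj(c,[.553,-.0258,.083]))
u,v=map(int,t)
cv2.imwrite('pics/w11.png',cv2.resize(w[v-65:v+25,u-45:u+45],(630,630),interpolation=cv2.INTER_CUBIC)[:,:,::-1]);print(u-45,v-65)
```

```text
t 17.55 tcp [ 0.5536 -0.0272  0.1273] yaw 168.01 tilt [ 0.    -0.001 -1.   ] q6 -1.59 F [-0.3  0.8  0.7] op 0.115
shift mm [-0.2 -0.2  4.3] rot deg [-0.08  0.03  0.06] shift after rot [-0.2 -0.2  4.3]
ell [279.76 245.49] [20.1 45.3] [ 0.5632 -0.0562  0.083 ]
ell [320.45 219.07] [51.6 68.5] [ 0.5503 -0.0256  0.083 ]
ell [319.61 220.07] [ 93.4 100.3] [ 0.5509 -0.0263  0.083 ]
slot 71 320.7323943661972 218.42253521126761 316 325 215 225 [ 0.5507 -0.0255  0.081 ]
tip exp (np.float64(321.17493207532397), np.float64(225.12663509569617)) kw (np.float64(321.0360634705667), np.float64(222.91906044569788))
276 160
```

View pics/w11.png

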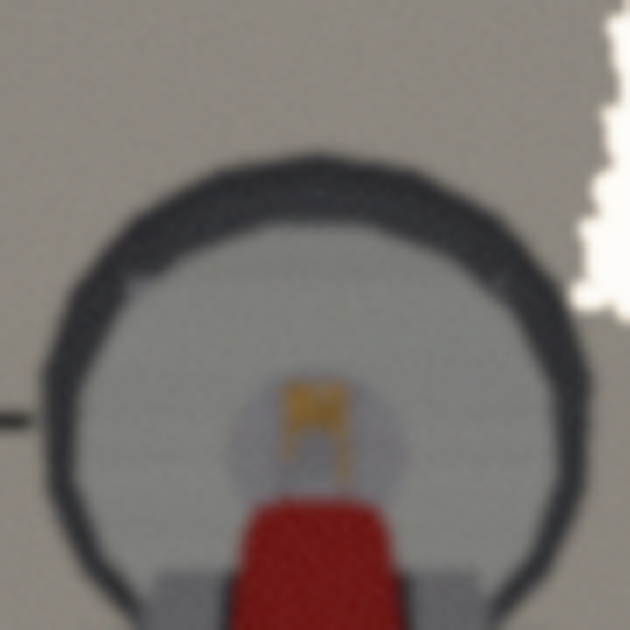

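The crop shows the key shank centred sideways in the slot, with brown showing evenly on both sides (290 and 345 of 630). I'll lower it gently and watch the force.

>>> apply_moves(moves=[[[0.0003,0,0.004,0,0,0,1],[0,0,0.003,0,0,0,1],[0,0,0.001,0,0,0,1],[0,0,0,0,0,0,1]]])

```text
time: 18.0
eef_pos: [0.5533, -0.0273, 0.1185]
tcp_rot: [0.105, 0.995, -0.001, 0.0]
contact_force: [0.2, -0.1, -0.8]
opening: 0.116
```

Run:
```python
from m import *
togo([.5535,-.0274,.094],167.95); print(ctrl.get_state()['wrist_torque'].round(2))
```

```text
t 18.0 tcp [ 0.5533 -0.0273  0.1185] yaw 167.99 tilt [-0.    -0.001 -1.   ] q6 -1.59 F [ 0.2 -0.1 -0.8] op 0.116
shift mm [-0.2  0.  24.5] rot deg [-0.08  0.01  0.04] shift after rot [-0.2 -0.  24.5]
[0.   0.   0.06]
```

>>> apply_moves(moves=[[[0,0,0.002,0,0,0,1],[0,0,0.002,0,0,0,1],[0,0,0,0,0,0,1]]])

```text
time: 18.3
eef_pos: [0.5541, -0.0275, 0.1168]
tcp_rot: [0.105, 0.995, -0.001, 0.0]
contact_force: [-0.4, 0.8, -0.4]
opening: 0.113
```

Run:
```python
from m import *
togo([.5535,-.0274,.094],167.95); print(ctrl.get_state()['wrist_torque'].round(2))
```

```text
t 18.3 tcp [ 0.5541 -0.0275  0.1168] yaw 168.0 tilt [ 0.001 -0.002 -1.   ] q6 -1.59 F [-0.4  0.8 -0.4] op 0.113
shift mm [ 0.7  0.  22.8] rot deg [-0.08  0.06  0.05] shift after rot [ 0.6 -0.  22.8]
[ 0.09  0.05 -0.02]
```

>>> apply_moves(moves=[[[0.0005,0,0.003,0,0,8,1],[0,0,0.003,0,0,0,1],[0,0,0.003,0,0,-8,1],[0,0,0.003,0,0,-8,1],[0,0,0.003,0,0,0,1],[0,0,0.003,0,0,8,1]]])

```text
time: 18.9
eef_pos: [0.5551, -0.0282, 0.1134]
tcp_rot: [0.102, 0.995, -0.002, -0.002]
contact_force: [-6.1, 1.2, 13.2]
opening: 0.116
```

Run:
```python
from m import *
togo([.5535,-.0274,.094],167.95); print(ctrl.get_state()['wrist_torque'].round(2))
```

```text
t 18.9 tcp [ 0.5551 -0.0282  0.1134] yaw 168.26 tilt [-0.004 -0.004 -1.   ] q6 -1.59 F [-6.1  1.2 13.2] op 0.116
shift mm [ 1.7  0.5 19.4] rot deg [-0.25 -0.16  0.31] shift after rot [ 1.8  0.5 19.4]
[0.14 1.22 0.05]
```

The tip is about 9.6 mm below the face and past the first pins. I'll correct the drift and go on wiggling.

>>> apply_moves(moves=[[[0.0017,0.0005,0.001,0,0,0,1],[0.0003,0,0.003,0,0,8,1],[0.0003,0,0.003,0,0,2,1],[0.0003,0,0.003,0,0,-8,1],[0.0003,0,0.003,0,0,-8.5,1],[0.0003,0,0.003,0,0,-2,1],[0.0003,0,0.003,0,0,8.5,1]]])

```text
time: 19.6
eef_pos: [0.555, -0.0278, 0.1097]
tcp_rot: [0.099, 0.995, -0.003, -0.0]
contact_force: [-6.3, 1.4, 14.8]
opening: 0.122
```

Run:
```python
from m import *
togo([.5535,-.0274,.094],167.95); print(ctrl.get_state()['wrist_torque'].round(2))
```

```text
t 19.6 tcp [ 0.555  -0.0278  0.1097] yaw 168.66 tilt [-0.001 -0.006 -1.   ] q6 -1.6 F [-6.3  1.4 14.8] op 0.122
shift mm [ 1.6  0.2 15.7] rot deg [-0.35 -0.01  0.71] shift after rot [ 1.6  0.1 15.7]
[0.21 1.37 0.05]
```

>>> apply_moves(moves=[[[0.002,0.0002,0,0,0,0,1],[0.001,0,0.003,0,0,8,1],[0.001,0,0.003,0,0,3,1],[0.001,0,0.003,0,0,-8,1],[0.001,0,0.003,0,0,-8.5,1],[0.001,0,0.003,0,0,-3,1],[0.001,0,0.003,0,0,8.5,1],[0.001,0,0,0,0,0,1]]], force=110)

```text
time: 20.4
eef_pos: [0.5527, -0.0267, 0.1092]
tcp_rot: [0.091, 0.996, -0.004, 0.006]
contact_force: [2.7, -0.6, -5.4]
opening: 0.111
```

Run:
```python
from m import *
togo([.5535,-.0274,.094],167.95); print(ctrl.get_state()['wrist_torque'].round(2))
```

```text
t 20.4 tcp [ 0.5527 -0.0267  0.1092] yaw 169.51 tilt [ 0.011 -0.009 -1.   ] q6 -1.61 F [ 2.7 -0.6 -5.4] op 0.111
shift mm [-0.7 -0.4 15.2] rot deg [-0.38  0.72  1.56] shift after rot [-0.9 -0.5 15.2]
[-0.11 -0.41 -0.02]
```

>>> apply_moves(moves=[[[-0.0005,0,0.003,-0.3,0.6,8,1],[0.0003,0,0.003,0,0,5,1],[0.0005,0,0.003,0,0,-8.5,1],[0.0005,0,0.003,0,0,-8.5,1],[0.0005,0,0.003,0,0,-4,1],[0.0005,0,0.003,0,0,8.5,1],[0.0005,0,0.003,0,0,8.5,1],[0.0005,0,0.003,0,0,4,1],[0.0005,0,0.003,0,0,-8.5,1],[0.0005,0,0.003,0,0,-8.5,1],[0.0005,0,0.003,0,0,-4,1],[0.0005,0,0.003,0,0,8.5,1]]])

```text
time: 21.6
eef_pos: [0.5546, -0.0274, 0.0928]
tcp_rot: [0.077, 0.997, -0.002, 0.005]
contact_force: [-5.9, 2.5, 15.4]
opening: 0.107
```

Run:
```python
from m import *
togo([.5535,-.0274,.094],167.95); print(ctrl.get_state()['wrist_torque'].round(2))
```

```text
t 21.6 tcp [ 0.5546 -0.0274  0.0928] yaw 171.16 tilt [ 0.01  -0.004 -1.   ] q6 -1.65 F [-5.9  2.5 15.4] op 0.107
shift mm [ 1.1 -0.2 -1.2] rot deg [-0.14  0.6   3.21] shift after rot [ 1.1 -0.3 -1.2]
[0.54 1.13 0.03]
```

>>> apply_moves(moves=[[[0.001,0,0.002,0,0.5,3.2,1],[0.0005,0,0.003,0,0,0,1],[0.0005,0,0.003,0,0,0,1],[0.0005,0,0.003,0,0,0,1]]])

```text
time: 22.0
eef_pos: [0.5548, -0.0272, 0.0928]
tcp_rot: [0.1, 0.995, -0.002, 0.001]
contact_force: [-6.4, 0.7, 15.8]
opening: 0.111
```

Run:
```python
from m import *
togo([.5535,-.0274,.094],167.95); print(ctrl.get_state()['wrist_torque'].round(2))
b,d=grab('side','s12'); a,c=grab('top','t12'); h=cv2.cvtColor(b,cv2.COLOR_RGB2HSV)
m=cv2.inRange(h,(0,150,60),(8,255,255)); m[:,:315]=0; m[:,350:]=0; m[:195]=0; m[245:]=0
ys,xs=np.nonzero(m); print(len(xs),xs.min(),xs.max(),ys.min(),ys.max()) if len(xs) else print('none')
for z in (.091,.108,.125): print(z,proj(d,[.553,-.026,z]))
```

```text
t 22.0 tcp [ 0.5548 -0.0272  0.0928] yaw 168.55 tilt [ 0.002 -0.004 -1.   ] q6 -1.6 F [-6.4  0.7 15.8] op 0.111
shift mm [ 1.2 -0.5 -1.2] rot deg [-0.17  0.18  0.6 ] shift after rot [ 1.2 -0.5 -1.2]
[ 0.17  1.14 -0.04]
19 332 341 214 223
0.091 (np.float64(336.40949757642625), np.float64(222.72243159098667))
0.108 (np.float64(336.38772397938806), np.float64(217.9375135693742))
0.125 (np.float64(336.36565781763863), np.float64(213.08114818493274))
```

The side view has the red bow's lower edge at row 223, against 222.7 expected for home. The force shows the shoulder seated. Next I'll turn it clockwise under a light push.

>>> apply_moves(moves=[[[0.001,0,0.001,0,0,8.5,1],[0.0003,0,0.0015,0,0,8.5,1],[0.0003,0.0002,0.0015,0,0,8.5,1],[0.0002,-0.0002,0.0015,0,0,8.5,1],[0.0002,-0.0002,0.0015,0,0,8.5,1],[0,-0.0003,0.0015,0,0,8.5,1]]])

```text
time: 22.7
eef_pos: [0.5543, -0.0276, 0.093]
tcp_rot: [0.522, 0.853, -0.002, 0.003]
contact_force: [-3.7, 1.7, 9.2]
opening: 0.108
```

Run:
```python
from m import *
togo([.5538,-.0274,.0925],73); print(ctrl.get_state()['wrist_torque'].round(2))
```

```text
t 22.7 tcp [ 0.5543 -0.0276  0.093 ] yaw 117.07 tilt [ 0.004 -0.007 -1.   ] q6 -0.7 F [-3.7  1.7  9.2] op 0.108
shift mm [ 0.4 -0.4  0.5] rot deg [ 0.19  0.41 44.07] shift after rot [ 0.  -0.6  0.5]
[0.2  0.71 0.12]
```

>>> apply_moves(moves=[[[0.0003,-0.0005,0.0015,0,0.2,8.5,1],[0.0003,-0.0005,0.0015,0,0,8.5,1],[0.0002,-0.0005,0.0015,0,0,8.5,1],[0.0002,-0.0005,0.0015,0,0,8.5,1],[0,-0.0005,0.0015,0,0,8.5,1],[0,-0.0005,0.0015,0,0,1,1]]])

```text
time: 23.3
eef_pos: [0.5538, -0.0277, 0.093]
tcp_rot: [0.803, 0.596, 0.0, 0.004]
contact_force: [-2.8, 0.5, 7.8]
opening: 0.113
```

Run:
```python
from m import *
togo([.5522,-.0268,.0925],73); print(ctrl.get_state()['wrist_torque'].round(3))
```

```text
t 23.3 tcp [ 0.5538 -0.0277  0.093 ] yaw 73.18 tilt [ 0.006 -0.007 -1.   ] q6 0.07 F [-2.8  0.5  7.8] op 0.113
shift mm [ 0.4 -1.8  0.5] rot deg [0.42 0.28 0.18] shift after rot [ 0.4 -1.8  0.5]
[0.084 0.564 0.141]
```

>>> apply_moves(moves=[[[0,-0.0006,0.0015,0,0,1.5,1],[0,-0.0004,0.0015,0,0,1,1],[0,-0.0003,0.0015,0,0,0.5,1]]])

```text
time: 23.6
eef_pos: [0.5538, -0.0277, 0.093]
tcp_rot: [0.815, 0.579, 0.0, 0.005]
contact_force: [-2.6, 0.6, 8.8]
opening: 0.11
```

Run:
```python
from m import *
w,c=grab('wrist','w13'); b,d=grab('side'); a,e=grab('top'); togo([.5522,-.0268,.0925],73); print(ctrl.get_state()['wrist_torque'].round(3))
print('dish top',fit(a,(265,150,320,206),e,.022,12))
im=np.vstack([cv2.resize(w,(512,320)),np.hstack([cv2.resize(b[190:250,300:390],(256,240)),cv2.resize(a[140:230,265:375],(256,240))])])
cv2.imwrite('pics/fin.png',im[:,:,::-1])
```

```text
t 23.75 tcp [ 0.5538 -0.0277  0.093 ] yaw 70.81 tilt [ 0.007 -0.008 -1.   ] q6 0.11 F [-3.5  0.1  8.2] op 0.109
shift mm [ 0.3 -1.8  0.5] rot deg [ 0.51  0.34 -2.19] shift after rot [ 0.4 -1.8  0.5]
[0.066 0.666 0.138]
dish top [(array([0.6402, 0.1407]), 0.0693)]
```

View pics/fin.png

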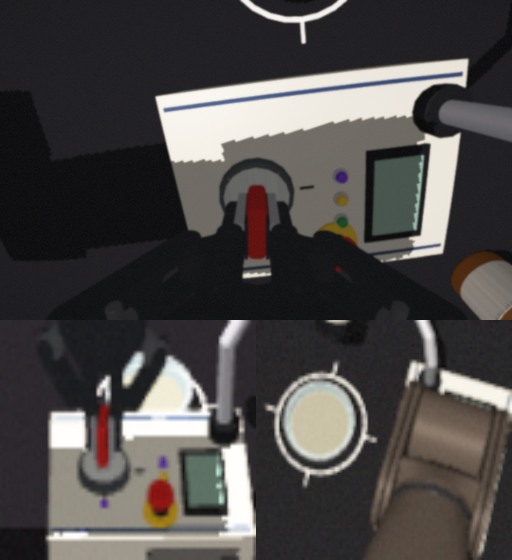

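The last picture shows the dish inside the ring, with its centre at about (320,422) and the ring's at (319,424) in the crop. The red key is down in the switch, turned and gripped. I'm handing in.

```bash
python3 -c "
from plant import ctrl
print(ctrl.sign_off())"
```

```text
the job is handed in; nothing more can be done
None
```

The job is handed in at about 24 s of the 72 s allowed: the dish is in the ring, and the red key is home, turned and still gripped. `sign_off` gave no verdict, so this rests on my own checks.

- **Dish:** I pushed the middle-sized dish along the bench into the white ring with the half-open fingers. On the first push the tool drifted upward and slid over the dish, which stayed flat. I went back, levelled the tool and pushed again more slowly. After the release it measured about 2 mm from the ring's centre. The last automatic fit picked up the ring's outer edge instead of the dish, so I confirmed it by eye; the dish was clearly inside.
- **Key in the switch:** I took the red key and wiggled it past both pin pairs. It came to rest with an upward force of about 15 N. The side view showed the bow's underside at row 223, against 222.7 expected for home.
- **Turn and hold:** The key is turned about 97° clockwise, pressed down with about 8 N and gripped at a set force of 110 N. I could not read the cylinder itself. Less the key's play, it should stand at about 1.5 rad, and the 0.14 N m resisting torque fits that.
- **Disagreement:** A sideways force of about 3 N remained. The tool sat 1–2 mm from the position I had worked out for the slot, so the key leans lightly on its side.
- **Other things:** I saw no movement of the blue key, glassware or bottles, but I did not measure them again at the end.

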